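# Show the bench camera the underside of the stone with the inspection mirror

## Task

A polishing tang is clamped on the inspection stand with its stone pointing down, out of sight of the stand's level-looking camera. Lift the angled inspection mirror up and off the tool rail and hold it under the stone, centred on the camera's line of sight and turned so that the camera sees the underside of the stone straight-on in it. Finish while holding the mirror still there, clear of the stand and the tang; do not knock the tang, and leave the other tools on the rail and on the bench where they are.

Things in the scene. Friction and masses are not known exactly. Their poses are not given: they have to be found in the camera images.
- mirror: Inspection mirror, about 55 g, hanging plumb by a flat steel clip, an upside-down J 12 mm wide on the +x side of its handle. Origin: under the clip's roof, on top of the rail. x: level, from handle to clip, rail and head; y along the rail; z up. Its outer leg, 23 mm from the handle's axis, reaches 16 mm below the rail's top: it comes off by lifting 20 to 60 mm, then drawing back in -x.
- mirror_grip (a point): Grip point: centre of the free upper part of the mirror's upright handle, a black square bar 12 x 12 mm with flat sides facing along x and y; axes as mirror. The bar's top end is 25 mm above this point. The clip is 40 mm below it, and the rail's axis is 13 mm to +x of the handle's axis.
- mirror_face (a point): Centre of the round silvered face (40 mm across, 4 mm thick): 33 mm in +x and 190 mm below mirror_grip. z: the way it faces, 45 degrees up and away from the handle (half-way between mirror_grip's +x and +z); y: as mirror_grip's; x: down the slope of the face. A thin steel stem rises from its upper edge at 45 degrees, then straight up to the handle bar, which begins 93 mm above this point.
- rack: Tool rail, fixed: wooden foot 90 x 320 x 10 mm, two posts, a level steel rail 10 mm in diameter along its y axis, top of the rail 205 mm above the bench. Origin under its middle, on the bench; axes as those of the hanging mirror. Mirror, brush and straight magnifier hang about 85 mm apart in any order; only the mirror's handle stands up above the rail.
- stand: Inspection stand, fixed. Origin on the bench plumb below the stone. Steel base 12 mm thick: x -50 to 50, y -270 to 50 mm, and a part 100 mm wide out to x -198. On its -y side a camera, 70 mm up, looks level along +y; column at x 40, y -225, 162 mm high. Pillar and tang are on the -x side (pillar x -102 to -68). The +y and +x sides are open.
- tang: Polishing tang clamped on the stand, origin and axes as stand: flat arm 26 mm wide, 155 to 165 mm above the bench, x -178 to 12 mm, rear cross bar 94 mm wide. At x = y = 0 a brass dop 19 mm across hangs below the arm (121 to 155 mm up), with a dial 30 mm across and a knob above it, to 182 mm up.
- view (a point): The empty point where the camera's line of sight passes plumb below the stone: 45 mm under it, 168 mm before the lens, 70 mm above the bench; the centre of the mirror's face belongs here. z: half-way between the directions to lens and stone, the way the mirror must face. With mirror_face's axes equal to these, the handle stands upright 33 mm to the stand's +y side of the stone.
- stone (a point): Underside of the stone: a flat facet 5 mm across facing straight down, 115 mm above the bench, at the lower tip of the dop.
- lens (a point): Centre of the camera's front lens, 70 mm above the bench; the camera looks from here level along the stand's +y axis.
- brush: Cleaning brush with wooden handle hanging from the rail by a crook, 150 mm long below the rail, 16 mm wide; origin on top of the rail. Leave it.
- magnifier: Straight-handled magnifier hanging from the rail by a crook, 142 mm long below the rail, round lens 44 mm across hanging upright (not angled); origin on top of the rail. Leave it.
- jar: Amber jar, 48 mm across, 48 mm high, standing on the bench; origin under its centre. Leave it.
- tweezers: Steel tweezers, 125 mm long, 8 mm high, lying on the bench; origin under the middle. Leave them.
- spare_dop: Brass dop standing on the bench, 26 mm across, 52 mm high; origin under its centre. Leave it.
- loupe: Folding loupe about 52 x 26 x 16 mm on the bench; origin under its case. Leave it.

How it is judged (in metres and radians):
On the way:
1. the mirror is lifted off the rail in the gripper (contact force between the fingers and mirror above 1 N and contact force between mirror and rack below 0.05 N and distance of mirror_grip from where it was at the start of the episode above 0.03 m and height (world z) of mirror_grip above 0.15 m), for 0.2 s.
At the end, for the whole second after the job is handed in: The gripper holds the mirror, nothing else touches it; the centre of its face is within 12 mm of the view point under the stone and the silvered side faces half-way between lens and stone within 8 degrees; it is held still (distance between mirror_face and view below 0.012 m and angle between the z axis of mirror_face and the z axis of view, either way round below 0.14 rad and angle between mirror_face's own z axis and vertical below 1.3 rad and contact force between the fingers and mirror above 1 N and contact force between mirror and stand below 0.2 N and contact force between mirror and tang below 0.2 N and contact force between mirror and rack below 0.2 N and linear speed of mirror below 0.03 m/s and angular speed of mirror below 0.2 rad/s); the arm keeps its last pose, push and grip.
It fails at once if the tang is knocked (more than 3 N from the mirror or the robot) (contact force between any of mirror, the fingers, the arm and tang above 3 N).
It fails at once if another tool on the rail is moved or knocked off (more than 30 mm) (distance of any of brush, magnifier from where it was at the start of the episode above 0.03 m).
It fails at once if something lying on the bench is moved (more than 30 mm) (distance of any of jar, tweezers, spare_dop, loupe from where it was at the start of the episode above 0.03 m).
It also fails if it takes over 48 s, if anything falls off the work surface, if the arm or the gripper's body presses on something with over 40 N, if the wrist force passes 120 N, or if a joint passes its speed limit or range.

## Robot

A 6-joint arm with a two-finger parallel gripper is mounted at the origin on the work surface. World frame = base frame: x ahead of the robot, y to its left, z up, the work surface at z = 0. Lengths are in m, angles in degrees, forces in N, time in s.
With the tool pointing down it reaches from about 0.25 to 0.725 m from the base axis. Payload 9.7 kg.
Tool frame: the origin (TCP) lies on the centre line of the jaws, within the pads' length; the fingertips stand tip_reach ahead of it and the grasp point (between the pads) lies 2 mm behind it (tip_reach is the distance from the TCP to the fingertips, in m); z points along the fingers, y is the direction in which the jaws open and shut (so a half turn about z gives the same grasp; the last joint's range is limited). The gripper opens to 85 mm and grips with 20 to 120 N. Pads are 22 mm wide; open, the fingers measure 114 mm over their backs; the gripper's body (76 mm by 85 mm) begins 54 mm behind the grasp point. The pads swing forward as they close: fully open they stand 13 mm farther back than shut.
Start: joints at [73.281, 4.979, 10.078, 95.1, 0, 90], TCP at [0.158, 0.527, 0.248] pointing down, gripper open.
Joint ranges: [-179.16, 179.16], [-48.56, 103.87], [-65.8, 70.77], [-126.05, 130.52], [-82.76, 87.17], [-180, 180]. Speed limits (degrees/s): [127.2, 127.2, 147.25, 180, 180, 180].

## Interface

Orientations are given as [roll, pitch, yaw] about the fixed x, y, z axes, in that order (R = Rz(yaw) Ry(pitch) Rx(roll)).
In Python, from workcell import get_obs, camera, calibration, job_done, tip_reach gives the robot as it stands.
- The arm moves only by the tool apply_moves, never from a script. Its argument "rows" is a list of rows, each a list of 7 numbers: the shift along the world's x, y, z in mm, then the turn, a rotation vector about the world's x, y, z in degrees, then the closure, from 0 (fully open) to 1 (shut). A call has 1 to 20 rows; each row shifts and turns the commanded pose from where the row before left it; what a row does not reach is not made up. A row lasts 1/8 s, in which the tool goes at most 62.5 mm and 10.7 degrees, less where a joint would pass 70% of its speed; a pose out of reach is approached as far as the arm can. A call with a gripper value outside its range is refused whole. The fingers move at their own pace and stop on an object; "grip_force" is the grip in N (left out, the last holds). Time passes only in rows, so rows that do not move let the fingers close. It gives the time, the measured TCP pose, the force and the opening at its end, in the units of the state.
- get_obs(): the state, without advancing time (a new reading comes with each control period).
- camera(name): name is "scene" or "top" or "wrist"; returns the picture (420x560x3 uint8, red, green, blue); there is no depth.
- calibration(name): a dict with "intrinsics" (3x3 intrinsics, pixels), "T" (4x4, takes a point from camera to world coordinates); the wrist camera has in their place "mount" (4x4, takes a point from camera to tool coordinates, whose origin is the TCP and whose axes are the flange's). Camera axes: x right, y down, z forward; pixel columns grow to the right and rows downward; lengths in m; the calibration is good to about 2 mm. A picture is of the moment at which its call begins: read the wrist's pose just before it. calibration takes no time and is no camera call.
- job_done(): hands the job in, once; it reports no verdict.
The state is a dict: "time": time; "q": joint angles; "qd": joint speeds; "joint_efforts": joint torques, N m; "ee_pos": TCP position; "tcp_rot": TCP orientation; "wrist_force": force on the tool from outside, world axes, zero at the start; "torque": the same for the moment, N m; "opening": finger opening in m.
Only numpy, scipy, OpenCV 4.12 (cv2) and the standard library are available. Lean on these libraries where they do the work, as an engineer would, in place of code of your own. Each camera call takes 0.05 s, during which the arm holds its last target.

## Working session

There is one attempt and no reset: what is moved stays moved. The work goes in short steps, Python scripts to look and compute and a tool call to move; the robot and the scene stay as the last step left them, time stands still between calls to the robot, and variables do not carry over. Pictures are saved under pics/ and viewed, and the job is handed in when it is done.

Besides the shell and the picture viewer there is one more tool, called after "Emit:" in YAML: its name, and indented under it one key for each argument. apply_moves: Moves the arm, as the interface text tells. Its arguments: {"type":"object","properties":{"rows":{"type":"array","items":{"type":"array","items":{"type":"number"}}},"grip_force":{"type":"number"}},"required":["rows"]}

```bash
mkdir -p pics; ls; python3 - <<'E'
from workcell import *
import cv2
print(get_obs(), tip_reach if not callable(tip_reach) else tip_reach())
for n in ["scene","top","wrist"]:
    im=camera(n); cv2.imwrite(f"pics/{n}0.png",im[:,:,::-1]); print(n,calibration(n))
E
```

```text
pics
{'time': 0.0, 'q': array([7.32816375e+01, 5.01081514e+00, 1.00312631e+01, 9.50996041e+01,
       1.41580909e-03, 9.00005727e+01]), 'qd': array([ 0.0658969 , -0.10116796,  0.00998752, -0.08882845,  0.01509451,
        0.06568344]), 'joint_efforts': array([ 1.22090583e-03, -5.20387459e+01,  4.64803362e+01,  1.64762407e-02,
        1.58083376e-04,  6.51246694e-06]), 'ee_pos': array([0.15814576, 0.52653715, 0.24755721]), 'tcp_rot': array([-1.79920844e+02, -1.41501658e-03,  1.63281063e+02]), 'wrist_force': array([0.83305682, 0.38451283, 0.13812622]), 'torque': array([0.03437242, 0.02652272, 0.0151293 ]), 'opening': 0.08522939888904614} 0.017
scene {'intrinsics': array([[385.94016354,   0.        , 284.97380334],
       [  0.        , 385.94016354, 212.82690101],
       [  0.        ,   0.        ,   1.        ]]), 'T': array([[-0.32937181,  0.72728249, -0.60214151,  1.08982558],
       [ 0.94409385,  0.26325034, -0.19845922,  0.21421347],
       [ 0.01417804, -0.63384497, -0.77333016,  0.8317867 ],
       [ 0.        ,  0.        ,  0.        ,  1.        ]])}
top {'intrinsics': arra
[... 228 characters left out ...]
99978167, -0.01630662, -0.0130651 ,  0.03601044],
       [ 0.01505873, -0.12882495, -0.99155301,  1.36278981],
       [ 0.        ,  0.        ,  0.        ,  1.        ]])}
wrist {'intrinsics': array([[360.44667478,   0.        , 275.66885348],
       [  0.        , 360.44667478, 210.80462248],
       [  0.        ,   0.        ,   1.        ]]), 'mount': array([[-3.55722354e-05, -9.59907612e-01, -2.80316561e-01,
         7.14924405e-02],
       [ 9.99999779e-01,  1.51846847e-04, -6.46879980e-04,
        -7.73212480e-04],
       [ 6.63510203e-04, -2.80316523e-01,  9.59907395e-01,
        -1.25713030e-01],
       [ 0.00000000e+00,  0.00000000e+00,  0.00000000e+00,
         1.00000000e+00]])}
```

View pics/scene0.png

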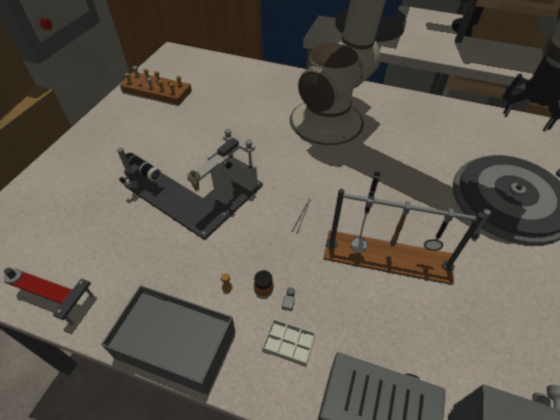

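View pics/top0.png

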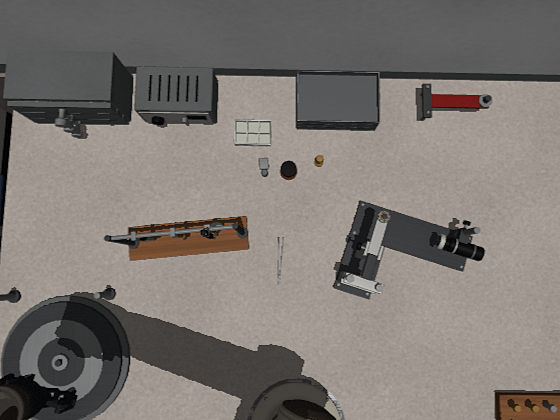

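View pics/wrist0.png

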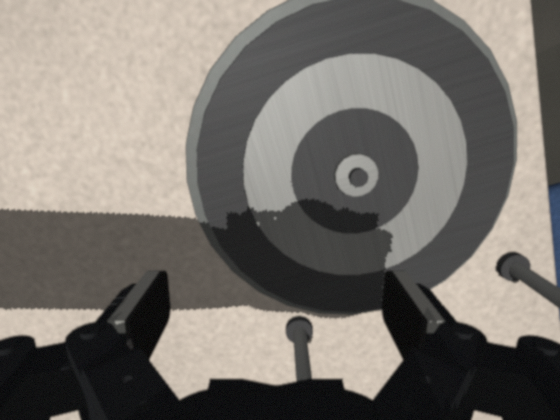

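```bash
python3 - <<'E'
import cv2
a=cv2.imread("pics/scene0.png"); b=cv2.imread("pics/top0.png")
def crop(im,x0,y0,x1,y1,f,n,g=1.8):
    c=cv2.resize(im[y0:y1,x0:x1],None,fx=f,fy=f,interpolation=cv2.INTER_CUBIC)
    c=cv2.convertScaleAbs(c,alpha=g); cv2.imwrite("pics/"+n,c)
crop(a,310,160,500,290,4,"c1.png")
crop(b,95,195,265,275,4.5,"c2.png")
crop(a,105,120,275,240,4.5,"c3.png")
crop(b,325,190,495,310,4.5,"c4.png")
E
```

```text
(no output)
```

View pics/c1.png

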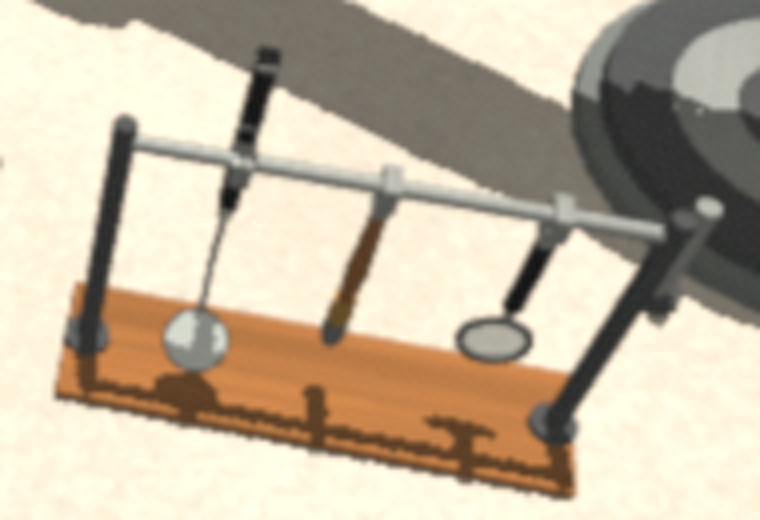

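View pics/c2.png

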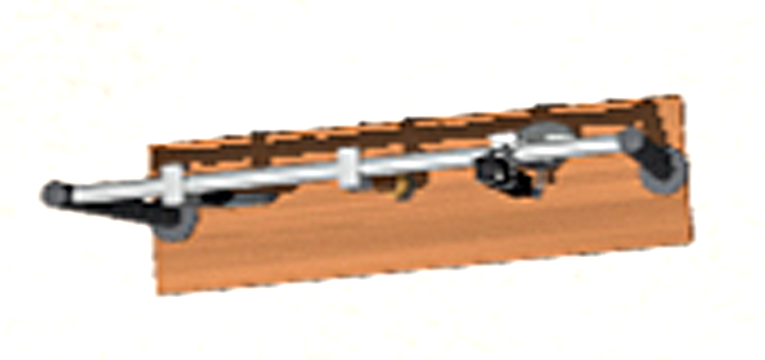

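View pics/c3.png

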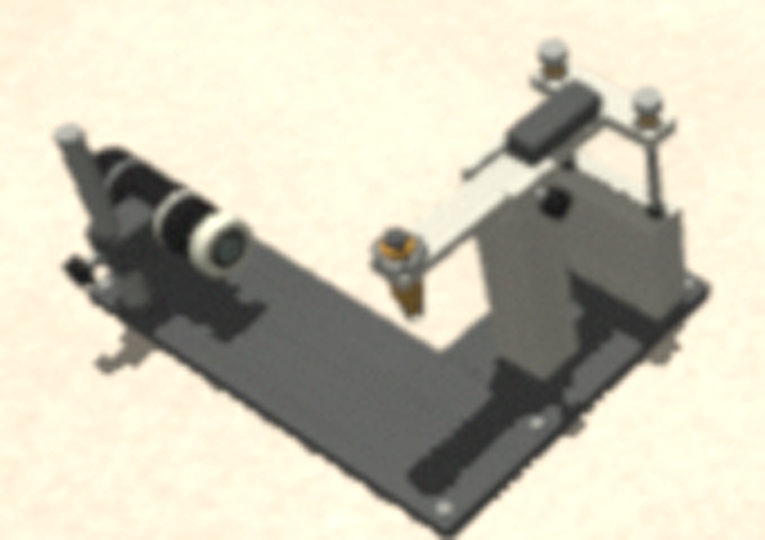

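View pics/c4.png

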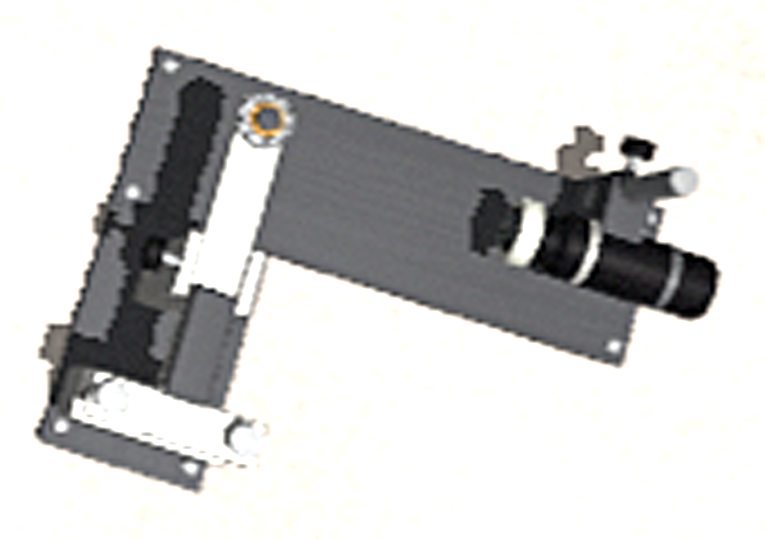

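```bash
cat > h.py <<'E'
import numpy as np, cv2
from workcell import *
from scipy.spatial.transform import Rotation as Ro
def ray(name,uv,Twt=None):
    c=calibration(name); K=c["intrinsics"]
    T=c["T"] if Twt is None else Twt@c["mount"]
    d=T[:3,:3]@np.linalg.solve(K,[uv[0],uv[1],1.]); return T[:3,3],d/np.linalg.norm(d)
def onz(r,z): o,d=r; return o+d*(z-o[2])/d[2]
def tri(rs):
    A=np.zeros((3,3));b=np.zeros(3)
    for o,d in rs:
        P=np.eye(3)-np.outer(d,d);A+=P;b+=P@o
    p=np.linalg.solve(A,b); return p,[np.linalg.norm((np.eye(3)-np.outer(d,d))@(p-o))*1000 for o,d in rs]
def tcp(o=None):
    o=o or get_obs(); T=np.eye(4);T[:3,:3]=Ro.from_euler('xyz',o['tcp_rot'],degrees=True).as_matrix();T[:3,3]=o['ee_pos'];return T
def fit2(S,W):
    S=np.array(S,float);W=np.array(W)[:,:2];a=S-S.mean(0);b=W-W.mean(0)
    th=np.arctan2((a[:,0]*b[:,1]-a[:,1]*b[:,0]).sum(),(a*b).sum())
    R=np.array([[np.cos(th),-np.sin(th)],[np.sin(th),np.cos(th)]]);t=W.mean(0)-R@S.mean(0)
    return np.degrees(th),t,((S@R.T+t)-W)*1000
E
python3 - <<'E'
from h import *
np.set_printoptions(precision=4,suppress=True)
top=lambda x,y:(x/4.5+325-.4,y/4.5+190-.4); sc=lambda x,y:(x/4.5+105-.4,y/4.5+120-.4)
S=[(.05,.05),(.05,-.27),(-.05,-.27),(-.198,-.05),(-.198,.05)]
W=[onz(ray("top",top(*p)),.012) for p in [(155,50),(660,205),(622,363),(200,490),(40,437)]]
print("stand top",fit2(S,W))
S2=[(.05,.05),(-.198,.05)]
W2=[onz(ray("scene",sc(*p)),.012) for p in [(448,532),(710,290)]]
print("stand scene",fit2(S2,W2)); 
print("knob",tri([ray("top",top(268,118)),ray("scene",sc(398,238))]))
print("lens?",tri([ray("top",top(520,230)),ray("scene",sc(228,248))]))
t2=lambda x,y:(x/4.5+95-.4,y/4.5+195-.4); s2=lambda x,y:(x/4+310-.4,y/4+160-.4)
print("handle top",tri([ray("top",t2(491,168)),ray("scene",s2(267,55))]))
print("rail ends", [onz(ray("top",t2(*p)),.2) for p in [(70,193),(625,143)]])
S3=[(.045,.16),(.045,-.16),(-.045,-.16),(-.045,.16)]
W3=[onz(ray("top",t2(*p)),.01) for p in [(150,146),(682,96),(690,240),(160,293)]]
print("rack",fit2(S3,W3))
E
```

```text
stand top (np.float64(-16.546183587831745), array([ 0.5376, -0.1975]), array([[ 3.1917,  0.1172],
       [ 1.0794, -2.8386],
       [-0.2148, -0.0891],
       [-1.4993,  0.7479],
       [-2.557 ,  2.0625]]))
stand scene (np.float64(-17.297076484378845), array([ 0.5426, -0.1998]), array([[ 2.8913, -0.9004],
       [-2.8913,  0.9004]]))
knob (array([ 0.5378, -0.1998,  0.178 ]), [np.float64(0.839739729319627), np.float64(0.8397397293194844)])
lens? (array([ 0.4875, -0.3656,  0.0665]), [np.float64(0.35741508250319987), np.float64(0.3574150825031911)])
handle top (array([0.4856, 0.2128, 0.2671]), [np.float64(0.12259954880486167), np.float64(0.12259954880489567)])
rail ends [array([0.4745, 0.438 , 0.2   ]), array([0.5046, 0.1555, 0.2   ])]
rack (np.float64(6.416702698574443), array([0.4893, 0.2954]), array([[ 1.0733,  1.4273],
       [ 1.704 , -0.2827],
       [-1.533 , -3.3191],
       [-1.2443,  2.1744]]))
```

Emit:
apply_moves:
  rows:
    - [0,0,56,0,0,0,0]
    - [0,0,56,0,0,0,0]
    - [30,-28,0,0,0,3,0]
    - [33,-32,0,0,0,3,0]
    - [33,-32,0,0,0,3,0]
    - [33,-32,0,0,0,3,0]
    - [33,-32,0,0,0,3,0]
    - [33,-32,0,0,0,3,0]
    - [33,-32,0,0,0,3,0]
    - [33,-32,0,0,0,2,0]
    - [33,-32,0,0,0,0,0]
    - [33,-30,0,0,0,0,0]
    - [0,0,0,0,0,0,0]
    - [0,0,0,0,0,0,0]
    - [0,0,0,0,0,0,0]

```text
time: 2.02
ee_pos: [0.4846, 0.2135, 0.3605]
tcp_rot: [180.0, 0.0, -173.6]
wrist_force: [1.0, 0.0, 0.3]
opening: 0.0856
```

```bash
python3 - <<'E'
from h import *
o=get_obs(); print(o['time'],o['q'],o['ee_pos'],o['tcp_rot'],o['wrist_force'])
im=camera("wrist"); cv2.imwrite("pics/w1.png",cv2.convertScaleAbs(im[:,:,::-1],alpha=1.6))
E
```

```text
2.025 [2.37712485e+01 6.48708614e+00 2.45741970e+01 1.08075343e+02
 7.48682063e-03 1.74194196e+01] [0.48456729 0.21346751 0.36049439] [ 1.79989334e+02  8.98729262e-03 -1.73648171e+02] [0.95165718 0.0207727  0.34742047]
```

View pics/w1.png

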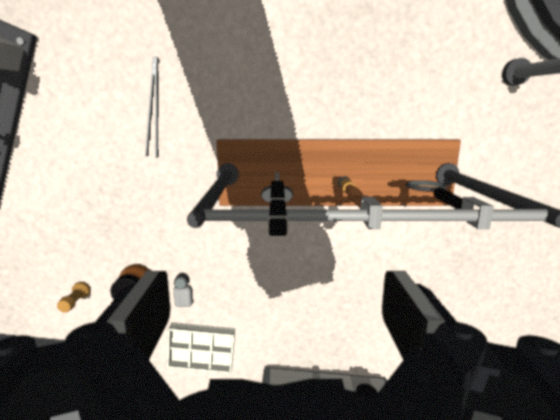

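```bash
python3 - <<'E'
from h import *
im=cv2.imread("pics/w1.png")
c=cv2.resize(im[170:250,220:340],None,fx=6,fy=6,interpolation=cv2.INTER_CUBIC)
cv2.imwrite("pics/w1c.png",cv2.convertScaleAbs(c,alpha=2))
for uv in [(270,235),(287,235),(278.5,218),(278.5,235)]: print(uv,onz(ray("wrist",uv,tcp()),.27))
# rail line
for uv in [(210,215),(540,215)]: print(onz(ray("wrist",uv,tcp()),.2))
E
```

```text
(270, 235) [0.49243135 0.20996915 0.27      ]
(287, 235) [0.49122957 0.22073837 0.27      ]
(278.5, 218) [0.48054801 0.21407165 0.27      ]
(278.5, 235) [0.49183045 0.21535383 0.27      ]
[0.50603499 0.16023477 0.2       ]
[0.47567242 0.43239062 0.2       ]
```

View pics/w1c.png

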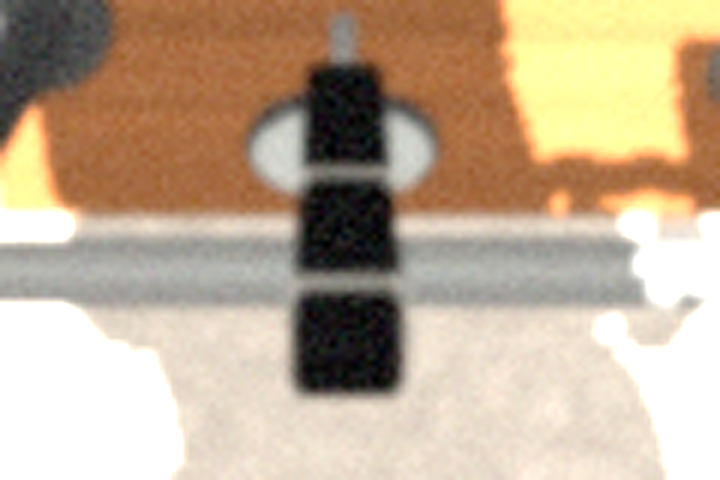

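Emit:
apply_moves:
  grip_force: 70
  rows:
    - [2,1,-30,0,0,0,0]
    - [0,0,-30,0,0,0,0]
    - [0,0,-30,0,0,0,0]
    - [0,0,-20,0,0,0,0]
    - [0,0,-7,0,0,0,0]
    - [0,0,0,0,0,0,0]
    - [0,0,0,0,0,0,0.4]
    - [0,0,0,0,0,0,0.6]
    - [0,0,0,0,0,0,0.8]
    - [0,0,0,0,0,0,1]
    - [0,0,0,0,0,0,1]
    - [0,0,0,0,0,0,1]
    - [0,0,0,0,0,0,1]
    - [0,0,0,0,0,0,1]

```text
time: 3.82
ee_pos: [0.4873, 0.2137, 0.2435]
tcp_rot: [180.0, 0.0, -173.7]
wrist_force: [0.5, -1.2, 2.9]
opening: 0.0115
```

```bash
python3 - <<'E'
from h import *
o=get_obs(); print(o)
im=camera("wrist"); cv2.imwrite("pics/w2.png",cv2.convertScaleAbs(im[:,:,::-1],alpha=1.8))
im=camera("scene")[:,:,::-1][120:300,290:510]; cv2.imwrite("pics/s2.png",cv2.resize(cv2.convertScaleAbs(im,alpha=1.8),None,fx=3.3,fy=3.3))
E
```

```text
{'time': 3.825, 'q': array([ 2.36856685e+01,  2.38480822e+00,  6.81325396e+00,  9.44063600e+01,
       -4.18819880e-03,  1.74067486e+01]), 'qd': array([-0.04188755,  0.0298113 ,  0.03492108, -0.07788333,  0.12472993,
       -0.01529447]), 'joint_efforts': array([ 1.91321452e-01, -4.74516392e+01,  4.48431766e+01,  5.28244511e-02,
        1.18582011e-01, -7.59215065e-03]), 'ee_pos': array([0.48728846, 0.21373793, 0.24348704]), 'tcp_rot': array([ 1.79997389e+02,  2.23272250e-02, -1.73721081e+02]), 'wrist_force': array([ 0.48195286, -1.18351316,  2.90347066]), 'torque': array([-0.00950452, -0.06423524, -0.01955924]), 'opening': 0.011519041163882266}
```

View pics/w2.png

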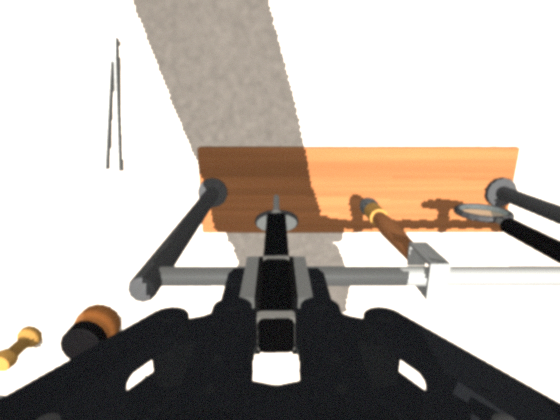

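View pics/s2.png

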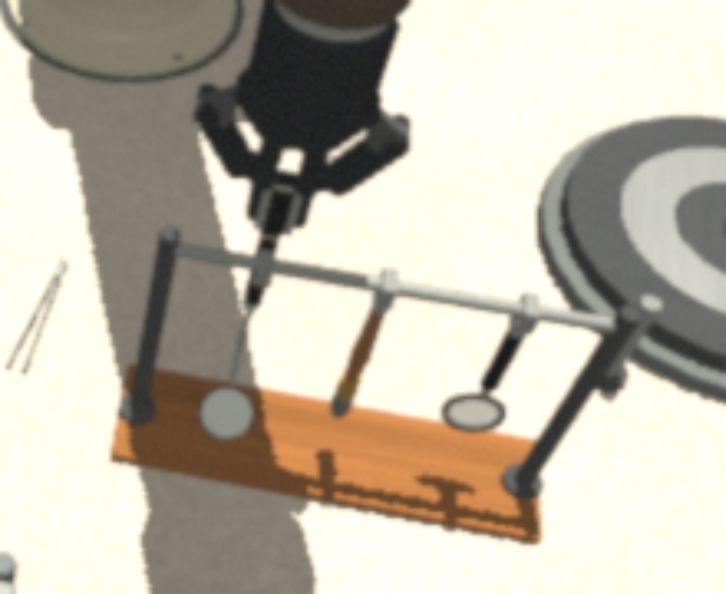

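Emit:
apply_moves:
  rows:
    - [0,0,5,0,0,0,1]
    - [0,0,10,0,0,0,1]
    - [0,0,12,0,0,0,1]
    - [0,0,10,0,0,0,1]
    - [0,0,3,0,0,0,1]
    - [0,0,0,0,0,0,1]
    - [-10,-1,0,0,0,0,1]
    - [-20,-2,0,0,0,0,1]
    - [-20,-2,0,0,0,0,1]
    - [-20,-2,0,0,0,0,1]
    - [-20,-2,0,0,0,0,1]
    - [-10,-2,0,0,0,0,1]
    - [0,0,0,0,0,0,1]
    - [0,0,0,0,0,0,1]
    - [0,0,0,0,0,0,1]

```text
time: 5.8
ee_pos: [0.3876, 0.2028, 0.283]
tcp_rot: [-180.0, -0.0, -173.7]
wrist_force: [-0.6, 1.2, -0.4]
opening: 0.011
```

```bash
python3 - <<'E'
from h import *
o=get_obs(); print(o['time'],o['ee_pos'],o['wrist_force'],o['opening'])
im=camera("wrist"); cv2.imwrite("pics/w3.png",cv2.convertScaleAbs(im[:,:,::-1],alpha=1.8))
im=camera("scene")[:,:,::-1]; cv2.imwrite("pics/s3r.png",im); im=im[120:300,290:510]; cv2.imwrite("pics/s3.png",cv2.resize(cv2.convertScaleAbs(im,alpha=1.8),None,fx=3.3,fy=3.3))
E
```

```text
5.8 [0.38761038 0.2027747  0.28299221] [-0.63328057  1.21234683 -0.41244889] 0.010965748024170415
```

View pics/w3.png

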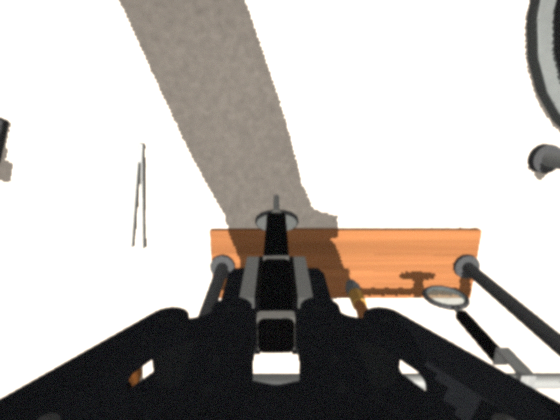

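View pics/s3.png

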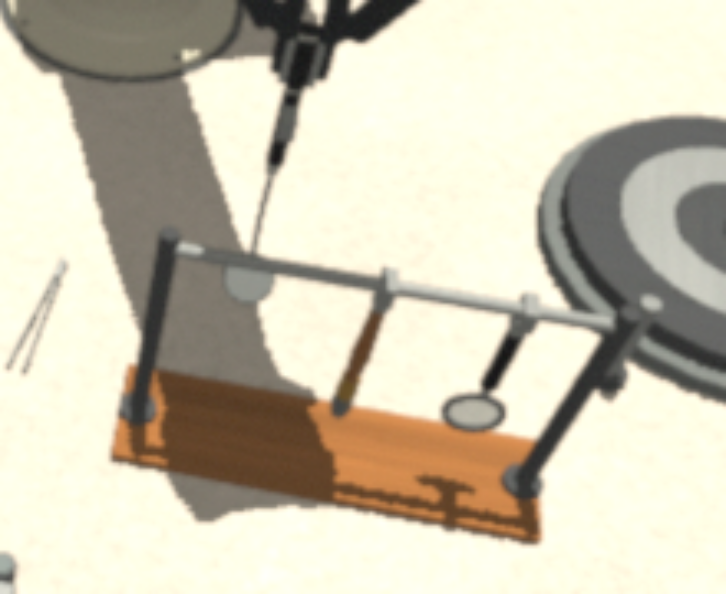

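Emit:
apply_moves:
  rows:
    - [0,-15,5,0,0,-5,1]
    - [0,-35,5,0,0,-9,1]
    - [0,-35,5,0,0,-10,1]
    - [0,-35,3,0,0,-10,1]
    - [5,-35,0,0,0,-10,1]
    - [22,-15,0,0,0,-10,1]
    - [26,-11,0,0,0,-10,1]
    - [26,-11,0,0,0,-10,1]
    - [26,-11,0,0,0,-10,1]
    - [26,-11,0,0,0,-10,1]
    - [26,-11,0,0,0,-10,1]
    - [22,-11,0,0,0,-9,1]
    - [14,-9,0,0,0,0,1]
    - [5,0,0,0,0,0,1]
    - [0,0,0,0,0,0,1]
    - [0,0,0,0,0,0,1]

```text
time: 7.9
ee_pos: [0.5848, -0.0419, 0.3016]
tcp_rot: [180.0, -0.0, 73.3]
wrist_force: [-0.2, -0.1, 0.3]
opening: 0.0114
```

```bash
python3 - <<'E'
from h import *
o=get_obs(); print(o['time'],o['q'],o['ee_pos'],o['tcp_rot'],o['wrist_force'],o['opening'])
for n in ["wrist","scene","top"]:
    im=camera(n); cv2.imwrite(f"pics/{n}4.png",cv2.convertScaleAbs(im[:,:,::-1],alpha=1.8))
E
```

```text
7.9 [-4.09996127e+00  1.18353914e+01  2.37802245e+01  1.01934845e+02
  3.83498371e-03  1.02595015e+02] [ 0.58483041 -0.04190278  0.30156332] [ 1.79991089e+02 -5.92061882e-03  7.33050244e+01] [-0.1608759  -0.11797748  0.26511263] 0.011355764524588356
```

View pics/wrist4.png

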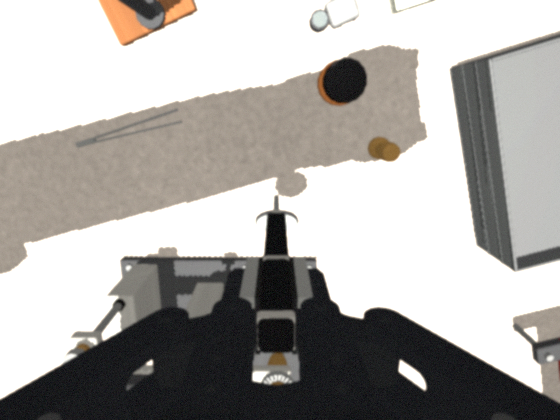

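View pics/scene4.png

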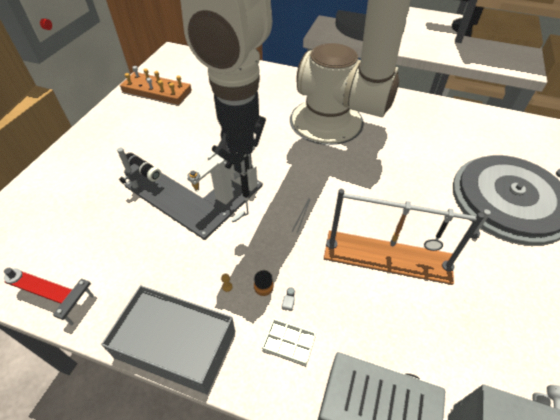

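View pics/top4.png

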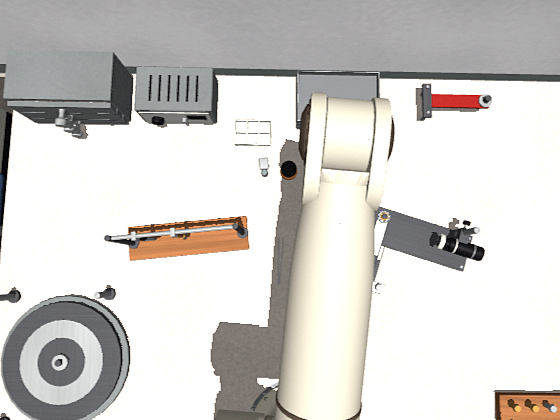

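```bash
python3 - <<'E'
from h import *
im=cv2.imread("pics/wrist4.png")
cv2.imwrite("pics/w4c.png",np.vstack([cv2.resize(im[240:300,100:200],None,fx=6,fy=5),cv2.resize(im[240:300,240:340],None,fx=6,fy=5)]))
T=tcp()
S=[(-.198,.05),(.05,.05)]
W=[onz(ray("wrist",p,T),.012) for p in [(122,258),(316,258.5)]]
print(fit2(S,W))
print("knob/dial",onz(ray("wrist",(277.5,385),T),.170))
E
```

```text
(np.float64(-16.87182357023925), array([ 0.54094035, -0.19903582]), array([[-2.77342507,  0.8411414 ],
       [ 2.77342507, -0.8411414 ]]))
knob/dial [ 0.53963425 -0.19771468  0.17      ]
```

View pics/w4c.png

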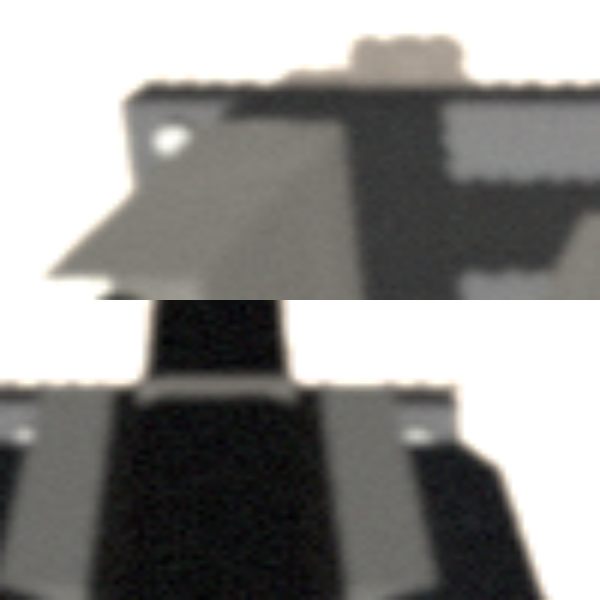

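Emit:
apply_moves:
  rows:
    - [0,0,-15,0,0,0,1]
    - [0,0,-18,0,0,0,1]
    - [0,0,-10,0,0,0,1]
    - [-3,-10,0,0,0,0,1]
    - [-6,-20,0,0,0,0,1]
    - [-6,-20,0,0,0,0,1]
    - [-5,-17,0,0,0,0,1]
    - [-4,-15,0,0,0,0,1]
    - [-4,-15,0,0,0,0,1]
    - [-3,-12,0,0,0,0,1]
    - [-3,-9,0,0,0,0,1]
    - [-2,-7,0,0,0,0,1]
    - [0,0,0,0,0,0,1]
    - [0,0,0,0,0,0,1]
    - [0,0,0,0,0,0,1]
    - [0,0,0,0,0,0,1]

```text
time: 10.05
ee_pos: [0.5493, -0.167, 0.2583]
tcp_rot: [180.0, -0.0, 73.3]
wrist_force: [1.0, 0.4, -1.3]
opening: 0.0111
```

```bash
python3 - <<'E'
from h import *
o=get_obs(); print(o['time'],o['ee_pos'],o['tcp_rot'],o['wrist_force'],o['opening'])
im=camera("scene")[:,:,::-1]; cv2.imwrite("pics/s5r.png",im)
im=im[90:260,90:290]; cv2.imwrite("pics/s5.png",cv2.resize(cv2.convertScaleAbs(im,alpha=2.0),None,fx=3.5,fy=3.5,interpolation=cv2.INTER_CUBIC))
im=camera("wrist")[:,:,::-1]; cv2.imwrite("pics/w5.png",cv2.convertScaleAbs(im,alpha=1.8))
# predicted pixels in scene
c=calibration("scene"); Ti=np.linalg.inv(c["T"])
def px(p): q=c["intrinsics"]@(Ti[:3,:3]@p+Ti[:3,3]); return q[:2]/q[2]
S=np.array([.539,-.1985,0]); R=Ro.from_euler('z',-16.8,degrees=True).as_matrix()
for n,p in dict(view=[0,0,.07],stone=[0,0,.115],up=[0,.014,.084],dn=[0,-.014,.056],l=[-.02,0,.07],r=[.02,0,.07]).items():
    u=px(S+R@np.array(p)); print(n,u,(u-[90,90])*3.5)
E
```

```text
10.05 [ 0.54930973 -0.16700808  0.25832195] [ 1.79994685e+02 -1.39798581e-03  7.33045497e+01] [ 0.9786905   0.41833571 -1.26482084] 0.011139653258798565
view [200.67445562 202.66619222] [387.36059466 394.33167278]
stone [197.89794349 190.92754574] [377.64280222 353.24641008]
up [203.81936611 201.56249861] [398.36778138 390.46874514]
dn [197.62786744 203.73538001] [376.69753603 398.07383005]
l [206.01982433 198.04525355] [406.06938514 378.15838742]
r [195.21723999 207.38381978] [368.26033995 410.84336924]
```

View pics/s5.png

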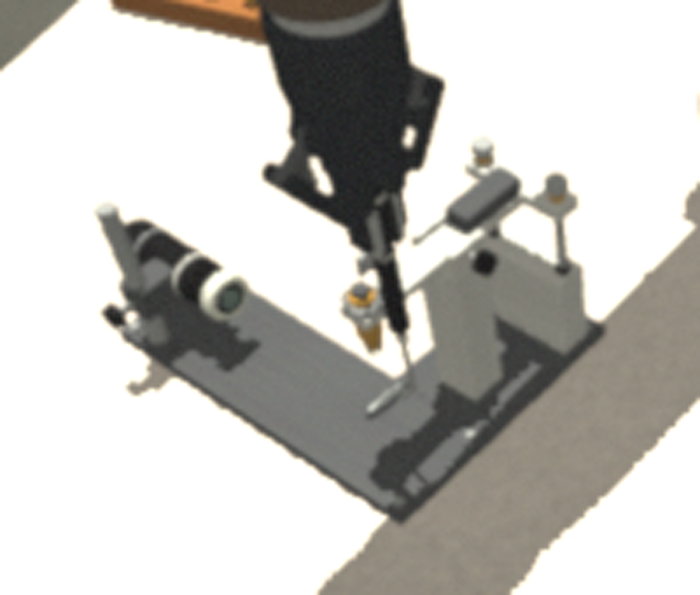

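View pics/w5.png

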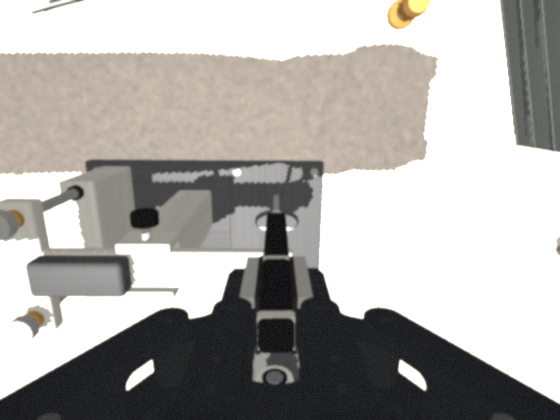

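```bash
python3 - <<'E'
from workcell import *
print(get_obs()['qd'],get_obs()['time'])
job_done()
E
```

```text
[-0.09559235 -0.09313861 -0.0396161  -0.11704578 -0.03900958  0.02113795] 10.15
the job is handed in; nothing more can be done
```

I lifted the inspection mirror 40 mm off the rail and drew it back. I then turned it 113° and slid it under the stone from the stand's open +y side. The job was handed in at 10.15 s, with the mirror still held at a 70 N grip setting.

- **Position:** in the scene camera, the mirror disc's centre and two opposite edges fall within about 2 mm of where the view point should appear. The gripper ended about 1 mm from its target.
- **Direction:** the gripper's yaw is 73.3°, against 73.2° needed for the measured stand direction. The mirror looked the same in the jaws before and after the move, so I saw no sign of slip.
- **Stillness and contact:** the arm was at rest, with wrist force only about 1–2 N. The pictures show the mirror clear of the dop, tang and base, with the brush, magnifier and bench items I could see still in place.
- **Small disagreements:** the different views of the stand agreed to about 3–5 mm and 0.8°. I used a middle value for the stand's position, leaning on the sightings of the dial above the stone and of the base. The handle's tilt was judged only by eye in the pictures.

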